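Pop open the spectrophotometer's sample port

TASK

Get the spectrophotometer ready for a sample: with a fingertip, gently press the blue pad at the front of its dark sample-port lid once, fully in, and take the finger away upwards, so that the push-push latch lets go and the lid springs up. Do not press the lid down again, and leave everything else on the instrument and the bench where it stands. Keep clear and watch for a good second that the lid stays up by itself before you finish.

Things in the scene. Friction and masses are not known exactly. Their poses are not given: they have to be found in the camera images.
- spectro: bench spectrophotometer, immovable: light grey case 250 (x) x 340 (y) x 115 mm, level top, a 20 mm higher housing along its rear from x = +46 mm. Origin under the case's centre on the bench; -x to its front, +y to its left seen from the front, z up. Sample port and lid: left front part of the top; dark leaning display and key panel, up to 20 mm above the top: right front part (y -157 to -7 mm)
- port_lid (a joint): angle of the sample-port lid about its rear hinge, rad: 0 closed and latched; -0.088 pressed fully in (firm stop); released, it springs up to 1.30 in about 1 s, damped, and a spring keeps it there. Pressed in by over 4 mm at the pad and let go, the latch frees the lid (if less, it may stay latched); the open lid pushed fully down and let go latches again. The closed lid cannot be pulled open
- press_pad (a point): centre of the blue ribbed thumb pad (24 x 40 mm) on the lid's upper face, on its middle line, 16 mm behind its front edge, 69 mm ahead of the hinge; moves with the lid. Axes as the spectrophotometer's while the lid is closed; z is the face's outward normal. Pressing it straight down takes 3 to 4 N and goes 6 mm down to the stop. As the lid springs up this point swings up and back, away from the front
- lid_hinge (a point): middle of the lid's hinge line at its rear edge; the line runs along the spectrophotometer's y axis, 118 mm above the bench. The lid is a dark plate, 83 mm front to back, 70 wide, 12 thick; closed, its upper face lies 6 mm above the hinge line and 9 mm above the top of the case; fully pressed in, its front is still 1.5 mm above it
- latch_step (a joint): sideways place, in m, of the pin in the cam track of the push-push latch under the lid: 0 latched as at the start, about 0.002 with the lid pressed in, 0.005 after the first press and release (lid free), about 0.007 with the open lid pressed fully in again, 0.010 latched again
- cuvette: capped clear plastic cuvette standing on the instrument's top behind the display panel, 12.5 x 12.5 x 47 mm, blue cap; origin at the centre of its underside. Leave it standing
- cuvette_rack: white cuvette rack, 50 x 120 x 50 mm tall with the cuvettes in it, on the bench in front of the instrument; origin under its centre. Leave it
- dropper: small amber dropper bottle, 36 mm across, 85 mm tall, on the bench in front of the instrument; origin under its centre. Leave it
- petri_stack: stack of three closed petri dishes, 91 mm across, 45 mm tall, on the bench to the left of the instrument; origin under its centre. Leave it
- beaker: empty glass beaker, 68 mm across, 85 mm tall, on the bench in front of the instrument; origin under its centre. Leave it
- slide_box: green box for microscope slides, 100 x 85 x 33 mm, lying on the bench to the left of the instrument; origin under its centre. Leave it
- marker: marker pen with a blue cap, 128 mm long, 16 mm thick, lying on top of the instrument's rear housing; origin under its middle. Leave it

How it is judged:
By the outcome, as a careful person would: the job done as asked, in the order asked, and still so for the second after the job is handed in, with the robot touching nothing.
It also fails if it takes over 32 s, if anything falls off the work surface, if the arm or the gripper's body presses on something with over 40 N, if the wrist force passes 120 N, or if a joint passes its speed limit or range.

ROBOT

A 6-joint arm with a two-finger parallel gripper is mounted at the origin on the work surface. World frame = base frame: x ahead of the robot, y to its left, z up, the work surface at z = 0. Lengths are in m, angles in rad, forces in N, time in s.
With the tool pointing down it reaches from about 0.35 to 0.975 m from the base axis. Payload 4.9 kg.
Tool frame: the origin (TCP) lies midway between the tips of the shut fingers; the grasp point (between the pads) lies 19 mm behind it; z points along the fingers, y is the line along which they close (so a half turn about z gives the same grasp; the last joint's range is limited). The gripper opens to 85 mm and grips with 20 to 120 N. Pads are 22 mm wide; open, the fingers measure 114 mm over their backs; the gripper's body (76 mm by 85 mm) begins 54 mm behind the grasp point. The pads swing forward as they close: fully open they stand 13 mm farther back than shut.
Start: joints at [1.014, 0.053, 1.613, -0, 1.476, -0.119], TCP at [0.265, 0.566, 0.231] pointing down, gripper open.
Joint ranges: [-3.01, 3.01], [-1.01, 2.22], [0.06, 2.58], [-1.02, 4.17], [0.09, 2.62], [-3.14, 3.14]. Speed limits (rad/s): [2.57, 2.57, 3.14, 3.14, 3.14, 3.14].

INTERFACE

Orientations are given as a unit quaternion [w, x, y, z].
In Python, from plant import state, grab_frame, camera_info, job_done, spot_in, masks_of, pinpoint gives the robot as it stands.
- The arm moves only by the shell command python3 -m handwheel 'ROWS' [OPENING]. ROWS is JSON, a list that holds one entry, the list of rows, each a list of 6 numbers: the shift along the world's x, y, z in m, then the turn, a rotation vector about the world's x, y, z in degrees. In form: [[[tx, ty, tz, ax, ay, az], ...]]. A call has 1 to 20 rows; each row shifts and turns the commanded pose from where the row before left it; what a row does not reach is not made up. A row lasts 1/12 s, in which the tool goes at most 41.7 mm and 7.16 degrees, less where a joint would pass 70% of its speed; a pose out of reach is approached as far as the arm can. A call is refused whole if a number of a shift passes 0.0417 or a number of a turn 7.16, either way. A call with a gripper value outside its range is refused whole. OPENING is the opening, from 0 (shut) to 1 (fully open), set as the call begins (- or left out, the last holds). The fingers move at their own pace and stop on an object; the grip force is fixed at half the most. Time passes only in rows, so rows that do not move let the fingers close. It gives the time, the measured TCP pose, the force, the opening and the grip force at its end, in the units of the state.
- state(): the state, without advancing time (a new reading comes with each control period).
- grab_frame(name): name is "scene" or "top" or "wrist"; returns (picture, depth): 400x640x3 uint8, blue, green, red; 400x640 float32, m along the optical axis (not along the pixel's ray), 0 where there is no reading.
- camera_info(name): a dict with "fx", "fy", "cx", "cy" (pixels), "T" (4x4, takes a point from camera to world coordinates). Camera axes: x right, y up, looking along -z (the intrinsics and any distortion apply to the point x, -y, -z); pixel columns grow to the right and rows downward; lengths in m; the calibration is good to about 2 mm. A picture is of the moment at which its call begins: read the wrist's pose just before it. camera_info takes no time and is no camera call; for the wrist camera it gives the pose at the moment of the call.
- job_done(): hands the job in; it is judged then, once.
Trained networks look in the newest picture that a camera, given by its name, has taken for a name from the list of things; names that differ only in an ending like _2 or _b are one class to them, and where a whole thing is asked for, a point or a joint stands for the part that bears it (a point fixed in the world has none). Each returns a list of dicts, best first, with "conf" (0 to 1); they miss things now and then, are a little off and sometimes report something else, mostly with a low value. They report only what shows in the picture. A call takes as long as a camera call.
- spot_in(camera, thing): "box" ([left, top, width, height] in pixels, round what is visible of it).
- masks_of(camera, thing): "region" (400x640 bool, what is visible of it) and "box" ([left, top, width, height] in pixels, round what is visible of it).
- pinpoint(camera, thing): "position" ([column, row] in pixels: a listed point, or the origin of a listed thing).
The state is a dict: "time": time; "joint_pos": joint angles; "joint_vel": joint speeds; "joint_efforts": joint torques, N m; "tool_pos": TCP position; "tool_rot": TCP orientation; "contact_force": force on the tool from outside, world axes, zero at the start; "ft_torque": the same for the moment, N m; "gripper_width": opening from 0.0 (shut) to 1.0 (fully open); "grasp_force": force on a finger pad.
Only numpy, scipy, OpenCV 4.12 (cv2) and the standard library are available. Lean on these libraries where they do the work, as an engineer would, in place of code of your own. Each camera call takes 0.05 s, during which the arm holds its last target. There are 200 camera calls.

## Working session

There is one attempt and no reset: what is moved stays moved. The work goes in short steps, Python scripts to look and compute and a shell command to move; the robot and the scene stay as the last step left them, time stands still between calls to the robot, and variables do not carry over. Pictures are saved under pics/ and viewed, at most 10 in all, crops included, and the job is handed in when it is done.

```bash
mkdir -p pics
cat > h.py <<'E'
import numpy as np, cv2
from plant import *
def world(cam,px,depth=None,z=None,info=None):
    i=info or camera_info(cam); T=np.array(i["T"])
    d=np.array([(px[0]-i["cx"])/i["fx"],-(px[1]-i["cy"])/i["fy"],-1.0])
    r=T[:3,:3]@d; o=T[:3,3]
    s=depth if depth is not None else (z-o[2])/r[2]
    return o+s*r
def dep(D,px,n=2):
    c,r=int(round(px[0])),int(round(px[1])); w=D[r-n:r+n+1,c-n:c+n+1]; w=w[w>0]
    return float(np.median(w)) if w.size else None
E
python3 - <<'E'
from h import *
s=state(); print(s["time"],s["tool_pos"],s["tool_rot"],s["contact_force"])
ims=[]
for cam in ("top","scene"):
    im,D=grab_frame(cam); cv2.imwrite(f"pics/{cam}0.png",im)
    print(cam,{k:v for k,v in camera_info(cam).items() if k!="T"})
    for t in ("press_pad","lid_hinge","spectro"):
        for p in pinpoint(cam,t)[:2]:
            px=p["position"]; d=dep(D,px)
            print(cam,t,p["conf"],px,d,world(cam,px,depth=d).round(4) if d else None, world(cam,px,z={"press_pad":.124,"lid_hinge":.124,"spectro":0}[t]).round(4))
E
```

```text
0.0 [0.26465103 0.56551408 0.23004901] [-3.47380662e-04  2.17170701e-01  9.76133083e-01 -9.85326138e-04] [ 0.03119113 -0.03905831 -0.75140163]
top {'fx': 425.0402147158673, 'fy': 425.0402147158673, 'cx': 319.764945236171, 'cy': 198.15903583820176}
top press_pad 0.82 [366.5, 212.1] 1.0115026235580444 [ 0.5251 -0.0675  0.1244] [ 0.5251 -0.0675  0.124 ]
top lid_hinge 0.91 [367.7, 181.7] 1.0264540910720825 [ 0.599  -0.0719  0.1154] [ 0.598  -0.0711  0.124 ]
top spectro 0.94 [394.4, 186.4] 1.026278018951416 [ 0.5876 -0.1364  0.1137] [ 0.6    -0.1547  0.    ]
top spectro 0.5 [405.9, 148.1] 0.9999500513076782 [ 0.6745 -0.1593  0.1469] [ 0.704  -0.1873  0.    ]
scene {'fx': 415.14455649859553, 'fy': 415.14455649859553, 'cx': 321.0867705205893, 'cy': 198.99563341581677}
scene press_pad 0.67 [294.8, 236.5] 0.7885663509368896 [ 0.5279 -0.071   0.1238] [ 0.5279 -0.0711  0.124 ]
scene lid_hinge 0.58 [330.4, 242.1] 0.7852464914321899 [ 0.5962 -0.0733  0.1203] [ 0.5963 -0.0763  0.124 ]
scene spectro 0.59 [324.4, 314.1] 0.6861790418624878 [ 0.6    -0.2208  0.1151] [ 0.5964 -0.1576  0.    ]
```

View pics/top0.png

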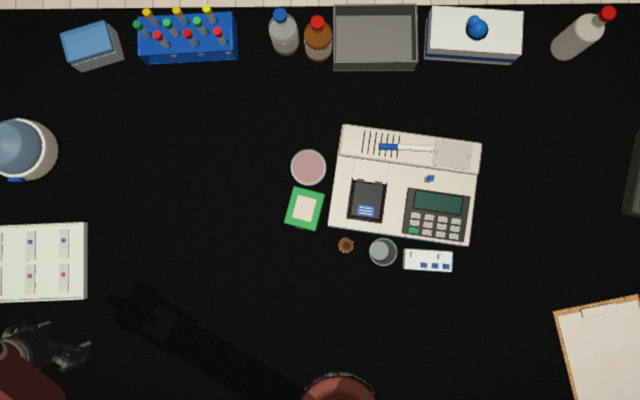

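View pics/scene0.png

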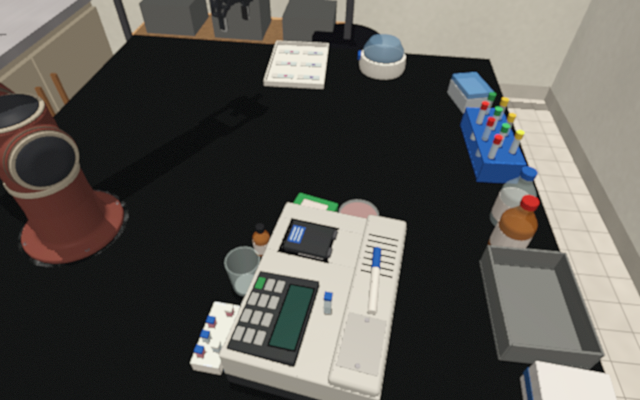

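The top view shows the spectrophotometer yawed about -7°, with the lid's blue pad at (366, 211) and its hinge at (367, 182). The scene view has the pad at (296, 235). Both cameras put the pad near (0.526, -0.069, 0.124), and that height is what it should be. I'll shut the gripper, move over the pad and turn +18° to line the finger axis up with the instrument's y.

```bash
python3 -m handwheel '[[[0.006,-0.015,0,0,0,0.9],[0.013,-0.032,0,0,0,0.9],[0.013,-0.032,0,0,0,0.9],[0.013,-0.032,0,0,0,0.9],[0.013,-0.032,0,0,0,0.9],[0.013,-0.032,0,0,0,0.9],[0.013,-0.032,0,0,0,0.9],[0.013,-0.032,0,0,0,0.9],[0.013,-0.032,0,0,0,0.9],[0.013,-0.032,0,0,0,0.9],[0.013,-0.032,0,0,0,0.9],[0.013,-0.032,0,0,0,0.9],[0.013,-0.032,0,0,0,0.9],[0.013,-0.032,0,0,0,0.9],[0.013,-0.032,0,0,0,0.9],[0.013,-0.032,0,0,0,0.9],[0.013,-0.032,0,0,0,0.9],[0.013,-0.032,0,0,0,0.9],[0.013,-0.032,0,0,0,0.9],[0.006,-0.025,0,0,0,0.9]]]' 0
python3 -m handwheel '[[[0,0,0,0,0,0],[0,0,0,0,0,0]]]'
python3 - <<'E'
from h import *
from scipy.spatial.transform import Rotation as R
s=state(); i=camera_info("wrist"); im,D=grab_frame("wrist"); cv2.imwrite("pics/wrist0.png",im)
print(s["time"],s["tool_pos"],s["gripper_width"],s["contact_force"]); q=s["tool_rot"]
print(R.from_quat(q,scalar_first=True).as_matrix().round(3))
P={}
for t in ("press_pad","lid_hinge"):
    for p in pinpoint("wrist",t)[:2]:
        px=p["position"]; d=dep(D,px); print(t,p["conf"],px,d and world("wrist",px,depth=d,info=i).round(4),world("wrist",px,z=.124,info=i).round(4))
E
```

```text
time: 2.07
tool_pos: [0.5118, -0.0525, 0.2315]
tool_rot: [0.0, 0.062, 0.998, -0.0]
contact_force: [-0.2, -0.2, -0.1]
gripper_width: -0.002
grasp_force: 0.0
time: 2.23
tool_pos: [0.511, -0.0509, 0.2312]
tool_rot: [-0.0, 0.063, 0.998, 0.0]
contact_force: [-0.3, -0.2, 0.7]
gripper_width: 0.003
grasp_force: 0.0
2.2333 [ 0.51102275 -0.05094296  0.2312316 ] 0.0030085845746024775 [-0.26342909 -0.24809386  0.72816262]
[[-0.992  0.126 -0.   ]
 [ 0.126  0.992  0.   ]
 [ 0.     0.    -1.   ]]
press_pad 0.64 [309.6, 228.7] [ 0.5278 -0.0654  0.1245] [ 0.528  -0.0654  0.124 ]
```

View pics/wrist0.png

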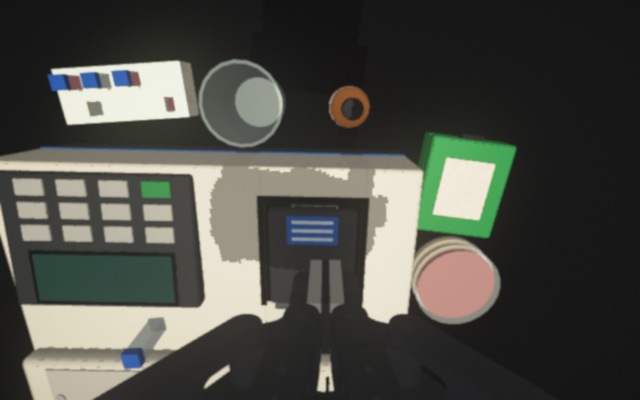

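The wrist view shows the blue pad centred at (312, 231), and nothing stands near the finger. It gives (0.528, -0.0655), which agrees with the other cameras, so I'll aim for (0.526, -0.067) and come down to just above the pad.

```bash
python3 -m handwheel '[[[0.005,-0.005,-0.010,0,0,0],[0.005,-0.006,-0.020,0,0,0],[0.005,-0.005,-0.020,0,0,0],[0,0,-0.020,0,0,0],[0,0,-0.015,0,0,0],[0,0,-0.007,0,0,0],[0,0,-0.004,0,0,0],[0,0,0,0,0,0],[0,0,0,0,0,0]]]'
```

```text
time: 3.13
tool_pos: [0.5265, -0.0658, 0.136]
tool_rot: [0.001, 0.061, 0.998, -0.0]
contact_force: [0.9, -0.1, 0.3]
gripper_width: -0.0
grasp_force: 0.0
```

```bash
python3 -m handwheel '[[[0,0,-0.003,0,0,0],[0,0,-0.003,0,0,0],[0,0,-0.002,0,0,0],[0,0,-0.002,0,0,0],[0,0,-0.001,0,0,0],[0,0,-0.001,0,0,0],[0,0,0,0,0,0]]]'
```

```text
time: 3.72
tool_pos: [0.5259, -0.066, 0.1236]
tool_rot: [-0.0, 0.062, 0.998, 0.0]
contact_force: [-3.0, 0.4, 3.3]
gripper_width: 0.005
grasp_force: 1.7
```

```bash
python3 -m handwheel '[[[0,0,-0.001,0,0,0],[0,0,-0.001,0,0,0],[0,0,-0.001,0,0,0],[0,0,-0.001,0,0,0],[0,0,0,0,0,0]]]'
```

```text
time: 4.13
tool_pos: [0.5258, -0.066, 0.119]
tool_rot: [-0.0, 0.062, 0.998, -0.0]
contact_force: [-3.5, 0.7, 3.2]
gripper_width: 0.007
grasp_force: 1.9
```

```bash
python3 -m handwheel '[[[0,0,-0.001,0,0,0],[0,0,-0.0005,0,0,0],[0,0,0,0,0,0]]]'
```

```text
time: 4.38
tool_pos: [0.5259, -0.066, 0.1181]
tool_rot: [-0.0, 0.062, 0.998, -0.0]
contact_force: [-4.2, -0.0, 5.2]
gripper_width: -0.003
grasp_force: 2.9
```

```bash
python3 -m handwheel '[[[0,0,-0.0005,0,0,0],[0,0,-0.0005,0,0,0],[0,0,0,0,0,0]]]'
```

```text
time: 4.63
tool_pos: [0.5259, -0.066, 0.1178]
tool_rot: [-0.0, 0.062, 0.998, -0.0]
contact_force: [-5.2, 1.3, 9.0]
gripper_width: 0.003
grasp_force: 4.9
```

The force rose from about 3 to 9 N while the tip hardly moved, so the lid is at its firm stop. I'll lift straight up quickly, ahead of the lid.

```bash
python3 -m handwheel '[[[0,0,0.008,0,0,0],[0,0,0.025,0,0,0],[0,0,0.035,0,0,0],[0,0,0.035,0,0,0],[0,0,0.035,0,0,0],[-0.005,0,0.035,0,0,0],[-0.02,0,0.03,0,0,0],[-0.03,0,0.01,0,0,0],[-0.03,0,0,0,0,0],[-0.02,0,0,0,0,0],[-0.01,0,0,0,0,0],[0,0,0,0,0,0],[0,0,0,0,0,0],[0,0,0,0,0,0],[0,0,0,0,0,0],[0,0,0,0,0,0],[0,0,0,0,0,0],[0,0,0,0,0,0]]]'
python3 - <<'E'
from h import *
im,D=grab_frame("scene"); cv2.imwrite("pics/scene1.png",im[150:400,150:500])
for t in ("press_pad","lid_hinge"):
    for p in pinpoint("scene",t)[:2]:
        px=p["position"]; d=dep(D,px); print(t,p["conf"],px,d and world("scene",px,depth=d).round(4))
E
```

```text
time: 6.13
tool_pos: [0.4112, -0.066, 0.3295]
tool_rot: [-0.0, 0.062, 0.998, 0.0]
contact_force: [-0.6, -0.2, 0.6]
gripper_width: -0.003
grasp_force: 0.0
press_pad 0.98 [324.5, 219.8] [ 0.5841 -0.0823  0.1924]
lid_hinge 0.68 [332.3, 242.1] [ 0.6001 -0.0825  0.1323]
```

View pics/scene1.png

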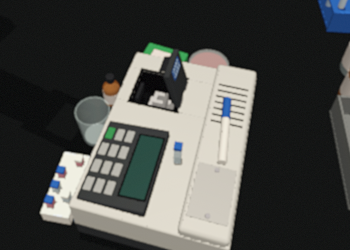

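The crop shows the lid standing open at about (177, 75), with the port uncovered, and the cuvette, marker and the rest where they were. The pad has swung up to z ≈ 0.19. I'll keep clear and watch for over a second.

```bash
python3 -m handwheel '[[[0,0,0,0,0,0],[0,0,0,0,0,0],[0,0,0,0,0,0],[0,0,0,0,0,0],[0,0,0,0,0,0],[0,0,0,0,0,0],[0,0,0,0,0,0],[0,0,0,0,0,0],[0,0,0,0,0,0],[0,0,0,0,0,0],[0,0,0,0,0,0],[0,0,0,0,0,0],[0,0,0,0,0,0],[0,0,0,0,0,0],[0,0,0,0,0,0],[0,0,0,0,0,0],[0,0,0,0,0,0],[0,0,0,0,0,0]]]'
python3 - <<'E'
from h import *
im,D=grab_frame("scene"); cv2.imwrite("pics/scene2.png",im)
p=pinpoint("scene","press_pad")[0]; px=p["position"]; w=world("scene",px,depth=dep(D,px)); print(p["conf"],px,w.round(4))
if p["conf"]>.5 and w[2]>.175: print(job_done())
E
```

```text
time: 7.78
tool_pos: [0.411, -0.066, 0.3298]
tool_rot: [-0.0, 0.062, 0.998, -0.0]
contact_force: [-0.3, -0.2, 0.5]
gripper_width: -0.0
grasp_force: 0.0
0.86 [325.3, 215.6] [ 0.5845 -0.0727  0.1928]
the job is handed in; nothing more can be done
None
```

I pressed the blue pad once to its stop, peaking at about 9 N. The lid sprang open and stayed up for more than 1.5 s with the arm clear. Nothing else looked moved in the picture taken after the lid opened, and I handed the job in at about 8 s.

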